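# Dunk the bearings with the tamper

## Task

Pick up the flat-footed tamper by its handle and press it squarely down on the sprung plate of the wash pot until the plate bottoms out level, and hold it there for a full second so the bearings underneath get their dunking. Then let the plate come all the way up again and stand the wet tamper upright on its foot in the copper drip dish, and let go.

Things in the scene. Friction and masses are not known exactly. Their poses are not given: they have to be found in the camera images.
- tamper: Stands upright: flat round dark steel foot 56 mm across, 12 thick; neck 17 across; round cream bakelite handle 30 mm across, from 30 to 100 mm up. About 300 g. Origin: centre of the flat underside; z up through the handle. A look-alike has the same handle but a narrow foot (32 mm); it, a canister and other parts, up to 100 mm tall, stand as near as 100 mm from axis to axis.
- plate: Sprung plate: flat steel disc 80 mm across, 6 thick, over a round steel pot (100 mm across, rim 62 mm high, base flange 118) fixed to the table. Origin: centre of its top face, 89 mm above the table when up, 64 mm when bottomed; z is normal to the face. It rocks up to 14 degrees any way on a springy pivot at its centre (1.4 N m per rad), so a push near the edge tips it.
- follower (a joint): How far the sprung plate is pushed down, m: 0 up, 0.025 bottomed on a hard stop. It takes about 5 N to start and 12 N to bottom it (of which the tamper's weight gives 3 N; that alone does not move it). The spring lifts the plate again when let go.
- dish: The copper drip dish, loose on the table, about 500 g: shallow and round, flat inner floor about 118 mm across and 4 mm above the table, flaring to a rim 150 mm across and 20 mm high. Origin: centre of its underside; z up.

How it is judged:
By the outcome, as a careful person would: the job done as asked, in the order asked, and still so for the second after the job is handed in, with the robot touching nothing.
It also fails if it takes over 53 s, if anything falls off the work surface, if the arm or the gripper's body presses on something with over 40 N, if the wrist force passes 120 N, or if a joint passes its speed limit or range.

## Robot

A 6-joint arm with a two-finger parallel gripper is mounted at the origin on the work surface. World frame = base frame: x ahead of the robot, y to its left, z up, the work surface at z = 0. Lengths are in m, angles in rad, forces in N, time in s.
With the tool pointing down it reaches from about 0.375 to 0.825 m from the base axis. Payload 5.5 kg.
Tool frame: the origin (TCP) lies midway between the tips of the shut fingers; the grasp point (between the pads) lies 19 mm behind it (manip.grip_point_offset is the z of the grasp point in the tool frame, in m); z points along the fingers, x is the direction in which the jaws open and shut, and the axes are right-handed (so a half turn about z gives the same grasp; the last joint's range is limited). The gripper opens to 85 mm and grips with 20 to 120 N. Pads are 22 mm wide; open, the fingers measure 114 mm over their backs; the gripper's body (76 mm by 85 mm) begins 54 mm behind the grasp point. The pads swing forward as they close: fully open they stand 13 mm farther back than shut.
Start: joints at [0, 0.314, -0.047, 1.21, 0, 1.571], TCP at [0.6, -0, 0.231] pointing down, gripper open.
Joint ranges: [-2.67, 2.67], [-0.69, 1.73], [-1.03, 1.25], [-2.08, 2.16], [-1.42, 1.45], [-3.14, 3.14]. Speed limits (rad/s): [2.39, 2.39, 3.01, 3.14, 3.14, 3.14].

## Interface

Orientations are given as a unit quaternion [w, x, y, z].
In Python, from rig import manip gives the robot as it stands. The module is installed in compiled form; this text tells all that it offers.
- The arm moves only by the tool carry_out, never from a script. Its argument "increments" is a list of rows, each a list of 7 numbers: the shift along the tool's x, y, z in units of 50 mm (1.0 is 50 mm), then the turn, a rotation vector about the tool's x, y, z in units of 10 degrees (1.0 is 10 degrees), then the closure, from -1 (fully open) to 1 (shut), so that 0 is half open. A call has 1 to 8 rows; each row shifts and turns the commanded pose from where the row before left it, along the tool's axes as they then stand; what a row does not reach is not made up. A row lasts 1/8 s, in which the tool goes at most 62.5 mm and 10.7 degrees, less where a joint would pass 70% of its speed; a pose out of reach is approached as far as the arm can. A call is refused whole if a number of a shift passes 1 or a number of a turn 1, either way. A call with a gripper value outside its range is refused whole. The fingers move at their own pace and stop on an object; "squeeze" is the grip in N (left out, the last holds). Time passes only in rows, so rows that do not move let the fingers close. It gives the time, the measured TCP pose, the force and the opening at its end, in the units of the state.
- manip.read_state(): the state, without advancing time (a new reading comes with each control period).
- manip.grab_frame(name): name is "scene" or "side" or "wrist"; returns the picture (420x560x3 uint8, blue, green, red); there is no depth.
- manip.get_calibration(name): a dict with "fovy" (degrees; the focal length in pixels is half the picture's height over the tangent of half this angle, whatever the lens; pixels are square), "cx", "cy" (the principal point, pixels), "world_from_camera" (4x4, takes a point from camera to world coordinates). Camera axes: x right, y down, z forward; pixel columns grow to the right and rows downward; lengths in m; the calibration is good to about 2 mm. The wrist camera is an equidistant fisheye: a pixel r from the principal point sees the ray r / f radians off the axis. A picture is of the moment at which its call begins: read the wrist's pose just before it. get_calibration takes no time and is no camera call; for the wrist camera it gives the pose at the moment of the call.
- manip.sign_off(): hands the job in, once; it reports no verdict.
The state is a dict: "clock": time; "qpos": joint angles; "qd": joint speeds; "tau": joint torques, N m; "ee_pos": TCP position; "tcp_rot": TCP orientation; "wrist_force": force on the tool from outside, world axes, zero at the start; "moment": the same for the moment, N m; "grip_width": opening from 0.0 (shut) to 1.0 (fully open).
Only numpy, scipy, OpenCV 4.12 (cv2) and the standard library are available. Lean on these libraries where they do the work, as an engineer would, in place of code of your own. Each camera call takes 0.05 s, during which the arm holds its last target. There are 200 camera calls.

## Working session

There is one attempt and no reset: what is moved stays moved. The work goes in short steps, Python scripts to look and compute and a tool call to move; the robot and the scene stay as the last step left them, time stands still between calls to the robot, and variables do not carry over. Pictures are saved under pics/ and viewed, on a budget of 10 in all, crops included, one or two more only if the job needs it, and the job is handed in when it is done.

Besides the shell and the picture viewer there is one more tool, called as name(argument=value, ...) on one line, values as JSON. carry_out: Moves the arm, as the interface text tells. Its arguments: {"type":"object","properties":{"increments":{"type":"array"},"squeeze":{"type":"number"}},"required":["increments"]}

```bash
mkdir -p pics; cat > h.py <<'E'
import numpy as np, cv2
from rig import manip
def ray(cal,u,v,wrist=False):
    f=210/np.tan(np.radians(cal['fovy'])/2); x=(u-cal['cx']);y=(v-cal['cy'])
    if wrist:
        r=np.hypot(x,y);t=r/f;d=np.array([np.sin(t)*x/r,np.sin(t)*y/r,np.cos(t)])
    else: d=np.array([x/f,y/f,1])
    T=np.array(cal['world_from_camera']); return T[:3,3],T[:3,:3]@d
def at_z(cal,u,v,z,wrist=False):
    o,d=ray(cal,u,v,wrist); return o+d*(z-o[2])/d[2]
def proj(cal,p):
    f=210/np.tan(np.radians(cal['fovy'])/2);T=np.array(cal['world_from_camera'])
    c=T[:3,:3].T@(np.array(p)-T[:3,3]); return c[0]/c[2]*f+cal['cx'],c[1]/c[2]*f+cal['cy']
E
python3 - <<'E'
from h import *
for n in("scene","side"):
    im=manip.grab_frame(n); cv2.imwrite(f'pics/{n}0.png',cv2.resize(im,(800,600),interpolation=cv2.INTER_CUBIC)); c=manip.get_calibration(n); print(n,c)
cv2.imwrite('pics/wrist0.png',manip.grab_frame('wrist'))
print(manip.read_state(),manip.grip_point_offset)
E
```

```text
scene {'fovy': 42.368889488402736, 'cx': 281.7435097479396, 'cy': 198.48562059057454, 'world_from_camera': array([[ 6.14297731e-01,  6.85611681e-01, -3.90608397e-01,
         9.35577797e-01],
       [ 7.89074136e-01, -5.33405232e-01,  3.04697991e-01,
        -2.73051564e-01],
       [ 5.51938847e-04, -4.95394268e-01, -8.68668069e-01,
         9.51775432e-01],
       [ 0.00000000e+00,  0.00000000e+00,  0.00000000e+00,
         1.00000000e+00]])}
side {'fovy': 46.89435806517676, 'cx': 283.77847945247083, 'cy': 210.24240244853075, 'world_from_camera': array([[-0.94552524, -0.19961602,  0.25716818,  0.31037616],
       [-0.3250911 ,  0.53707585, -0.7783735 ,  0.82605861],
       [ 0.017257  , -0.81957488, -0.57271216,  0.65216554],
       [ 0.        ,  0.        ,  0.        ,  1.        ]])}
{'clock': 0.15, 'qpos': array([ 3.08873132e-05,  3.14064910e-01, -4.78408317e-02,  1.21024224e+00,
        4.70470468e-07,  1.57078295e+00]), 'qd': array([ 0.00295728, -0.00099174,  0.00326207, -0.00113876, -0.00014401,
       -0.0006001 ]), 'tau': array([-1.47968080e-04, -5.40045226e+01,  3.40059292e+01,  1.33731824e-02,
        2.28346818e-05,  3.50972789e-05]), 'ee_pos': array([5.99540129e-01, 1.86738625e-05, 2.30635613e-01]), 'tcp_rot': array([-2.29318394e-07,  9.99999771e-01,  2.21322998e-05, -6.75829618e-04]), 'wrist_force': array([ 1.05036885, -1.23256946, -0.24971755]), 'moment': array([ 0.00019938, -0.03398757, -0.0287205 ]), 'grip_width': 0.9991659112425246} -0.0187
```

View pics/scene0.png

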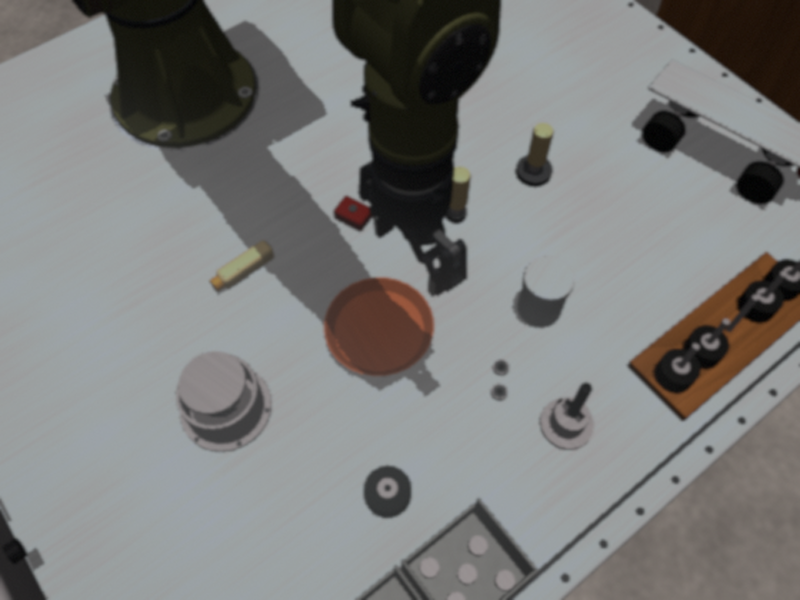

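View pics/side0.png

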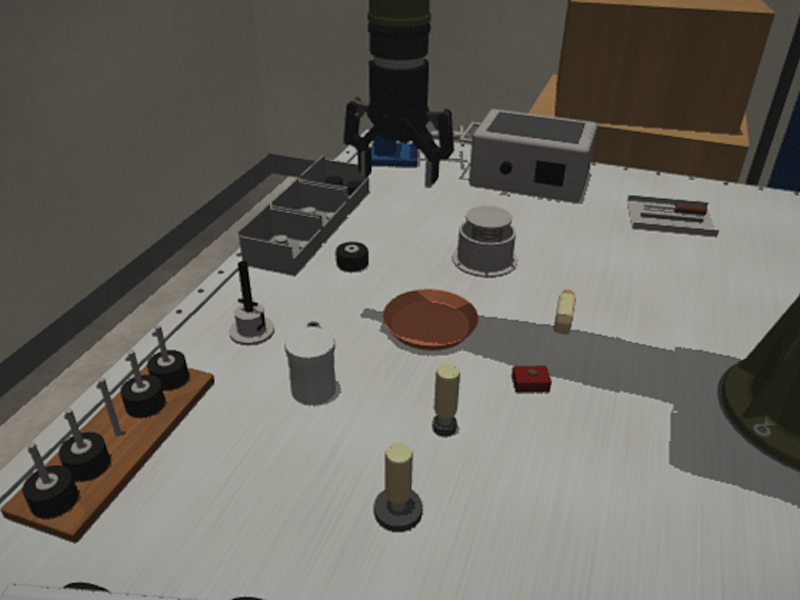

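The scene view shows the wide-foot tamper with its foot at (534,171) and top at (543,131), the dish rim at (379,326) and the plate at (213,384). In the side view the tamper is at foot (398,509) and top (399,453), the look-alike at (445,424), the dish at (431,318) and the plate at (488,218).

```bash
python3 - <<'E'
from h import *
S=manip.get_calibration('scene');D=manip.get_calibration('side')
k=.7
for n,c,pts in(('scene',S,dict(top=(543,131,.1),dish=(379,326,.02),plate=(213,384,.089),foot=(534,170,.012),can=(549,279,.07))),
 ('side',D,dict(top=(399,453,.1),foot=(398,507,.012),dish=(431,318,.02),plate=(488,218,.089),liketop=(447,370,.1)))):
    for m,(u,v,z) in pts.items(): print(n,m,at_z(c,u*k,v*k,z).round(4))
for n in('scene','side'):
    im=cv2.imread(f'pics/{n}0.png');c=S if n=='scene' else D
    a=[im[60:240,460:640],im[330:470,120:310]] if n=='scene' else [im[420:560,310:490],im[190:290,430:550]]
    cv2.imwrite(f'pics/{n}c.png',np.hstack([cv2.resize(x,(400,400)) for x in a]))
E
```

```text
scene top [0.4779 0.338  0.1   ]
scene dish [ 0.549  -0.0115  0.02  ]
scene plate [ 0.5176 -0.2339  0.089 ]
scene foot [0.4788 0.3374 0.012 ]
scene can [0.652  0.1926 0.07  ]
side top [0.4729 0.3449 0.1   ]
side foot [0.4729 0.3451 0.012 ]
side dish [ 0.5418 -0.002   0.02  ]
side plate [ 0.5104 -0.2229  0.089 ]
side liketop [0.4625 0.1982 0.1   ]
```

View pics/wrist0.png

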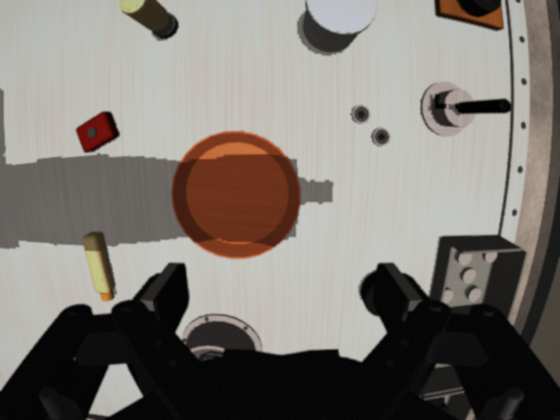

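```bash
python3 - <<'E'
from h import *
W=manip.get_calibration('wrist');print(W)
for p in((236,195,.02),(222,352,.01)): print(at_z(W,*p,True).round(4))
im=cv2.imread('pics/wrist0.png').astype(int);m=((im[...,2]-im[...,0])>55)&(im[...,2]>1.6*im[...,0])
n,l,s,c=cv2.connectedComponentsWithStats(m.astype(np.uint8))
i=1+s[1:,4].argmax();print(s[i],c[i])
cs,_=cv2.findContours((l==i).astype(np.uint8),0,2);pts=max(cs,key=len)[:,0]
P=np.array([at_z(W,u,v,.02,True) for u,v in pts]);print(cv2.minEnclosingCircle(P[:,:2].astype(np.float32)))
for n in('scene','side'):
    C=manip.get_calibration(n);im=cv2.imread(f'pics/{n}0.png').astype(int)
    m=((im[...,2]-im[...,0])>40)&(im[...,2]>1.5*im[...,0]);m[:240]=0;m[400:]=0
    k=(slice(0,600),slice(320,440)) if n=='scene' else (slice(0,600),slice(375,485))
    q=np.zeros_like(m);q[k]=m[k];n_,l,s,c=cv2.connectedComponentsWithStats(q.astype(np.uint8));i=1+s[1:,4].argmax();print(s[i])
    cs,_=cv2.findContours((l==i).astype(np.uint8),0,2);pts=max(cs,key=len)[:,0]
    P=np.array([at_z(C,(u+.5)*.7-.5,(v+.5)*.7-.5,.02) for u,v in pts]);print(n,cv2.minEnclosingCircle(P[:,:2].astype(np.float32)))
E
```

```text
{'fovy': 65.70646984690485, 'cx': 280.7389399780548, 'cy': 214.75073159646377, 'world_from_camera': array([[ 9.99996400e-01,  1.40606513e-03, -2.28557388e-03,
         5.99110223e-01],
       [ 7.52104192e-04, -9.64451806e-01, -2.64257732e-01,
         6.66251218e-02],
       [-2.57588944e-03,  2.64255062e-01, -9.64449391e-01,
         3.72755759e-01],
       [ 0.00000000e+00,  0.00000000e+00,  0.00000000e+00,
         1.00000000e+00]])}
[ 0.5484 -0.0073  0.02  ]
[ 0.5148 -0.2354  0.01  ]
[  172   131   128   128 11778] [239.72295806 193.44608592]
((0.5460546612739563, -0.009555979631841183), 0.0740942656993866)
[ 325  278  108   95 6295]
scene ((0.5459715127944946, -0.010955138131976128), 0.07370039075613022)
[ 383  289   93   57 3947]
side ((0.5453252196311951, -0.007682641502469778), 0.07501237094402313)
```

carry_out(increments=[[-0.31, -0.85, 0, 0, 0, 0, -1], [-0.31, -0.85, 0, 0, 0, 0, -1], [-0.31, -0.85, 0, 0, 0, 0, -1], [-0.31, -0.85, 0, 0, 0, 0, -1], [-0.31, -0.85, 0, 0, 0, 0, -1], [-0.31, -0.85, 0, 0, 0, 0, -1], [-0.31, -0.85, 0, 0, 0, 0, -1], [-0.31, -0.85, 0, 0, 0, 0, -1]])

```text
clock: 1.15
ee_pos: [0.4752, 0.3412, 0.2311]
tcp_rot: [0.0, 1.0, -0.0, -0.0]
wrist_force: [-0.5, 0.4, 0.5]
grip_width: 1.004
```

carry_out(increments=[[0, 0, 0.3, 0, 0, 0, -1], [0, 0, 0, 0, 0, 0, -1]])

```text
clock: 1.4
ee_pos: [0.475, 0.339, 0.2145]
tcp_rot: [0.001, 1.0, 0.0, -0.001]
wrist_force: [0.7, 0.2, 0.6]
grip_width: 0.999
```

```bash
python3 - <<'E'
from h import *
W=manip.get_calibration('wrist');np.save('W1.npy',W,allow_pickle=True)
cv2.imwrite('pics/wrist1.png',manip.grab_frame('wrist'))
print(manip.read_state()['ee_pos'],manip.read_state()['tcp_rot'])
E
```

```text
[0.47555562 0.3387664  0.21526798] [ 8.84572413e-04  9.99999200e-01 -3.00580891e-04 -8.53038203e-04]
```

View pics/wrist1.png

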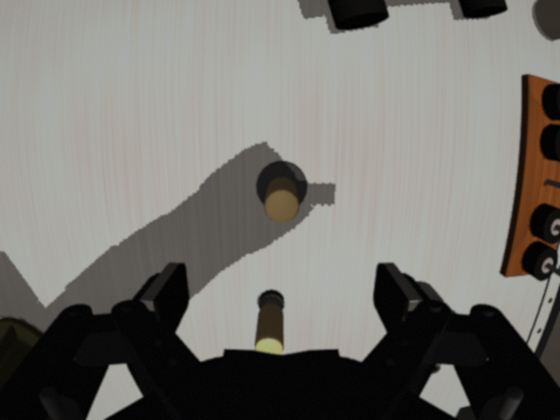

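The tamper is centred between the fingers, with its top at (282,206) and its foot at (282,186). The look-alike is below it at (270,300).

```bash
python3 - <<'E'
from h import *
W=np.load('W1.npy',allow_pickle=True).item()
print(at_z(W,282,206,.1,True),at_z(W,282,186,.012,True),at_z(W,281,187,.0,True))
E
```

```text
[0.4748298  0.34239421 0.1       ] [0.47483074 0.34275987 0.012     ] [0.47372397 0.33942243 0.        ]
```

carry_out(increments=[[-0.01, -0.07, 0.7, 0, 0, 0, -1], [0, 0, 0.9, 0, 0, 0, -1], [0, 0, 0.9, 0, 0, 0, -1], [0, 0, 0.6, 0, 0, 0, -1], [0, 0, 0.24, 0, 0, 0, -1], [0, 0, 0, 0, 0, 0, -1]])

```text
clock: 2.2
ee_pos: [0.4758, 0.3427, 0.0493]
tcp_rot: [0.0, 1.0, -0.001, -0.0]
wrist_force: [0.0, -0.3, 0.0]
grip_width: 0.997
```

carry_out(increments=[[0, 0, 0, 0, 0, 0, 0], [0, 0, 0, 0, 0, 0, 0.3], [0, 0, 0, 0, 0, 0, 1], [0, 0, 0, 0, 0, 0, 1], [0, 0, 0, 0, 0, 0, 1], [0, 0, 0, 0, 0, 0, 1]], squeeze=80)

```text
clock: 2.95
ee_pos: [0.4758, 0.3439, 0.0503]
tcp_rot: [-0.0, 1.0, 0.0, 0.0]
wrist_force: [-1.6, -1.6, 6.1]
grip_width: 0.337
```

carry_out(increments=[[0, 0, -0.2, 0, 0, 0, 1], [0, 0, -0.5, 0, 0, 0, 1], [0, 0, -0.8, 0, 0, 0, 1], [0, 0, -0.8, 0, 0, 0, 1], [0, 0, -0.6, 0, 0, 0, 1], [0, 0, -0.1, 0, 0, 0, 1], [0, 0, 0, 0, 0, 0, 1]])

```text
clock: 3.82
ee_pos: [0.4752, 0.3433, 0.1986]
tcp_rot: [0.0, 1.0, 0.0, -0.0]
wrist_force: [0.7, -0.5, -2.9]
grip_width: 0.333
```

```bash
python3 - <<'E'
from h import *
s=manip.read_state();print(s)
W=manip.get_calibration('wrist');a=manip.grab_frame('wrist');b=manip.grab_frame('side')
np.save('W2.npy',W,allow_pickle=True)
cv2.imwrite('pics/w2.png',a);cv2.imwrite('pics/s2.png',b)
cv2.imwrite('pics/c2.png',np.hstack([cv2.resize(a[130:400,150:420],(400,400)),cv2.resize(b[180:400,180:400],(400,400))]))
E
```

```text
{'clock': 3.825, 'qpos': array([ 6.25671344e-01,  3.02581273e-01, -1.37037772e-01,  1.13189443e+00,
       -1.17569692e-05,  2.19642371e+00]), 'qd': array([ 6.46124115e-05,  1.69763508e-02, -2.50135927e-02, -5.63808608e-03,
        1.47946363e-03,  1.15889330e-03]), 'tau': array([ 2.38752706e-03, -5.56224060e+01,  3.55840695e+01,  1.05918583e-01,
       -3.67834320e-03, -5.30581565e-05]), 'ee_pos': array([0.4751645 , 0.34330428, 0.19862247]), 'tcp_rot': array([ 2.14755004e-04,  9.99999935e-01,  2.19811563e-05, -2.87212173e-04]), 'wrist_force': array([ 0.72915393, -0.52881251, -2.93649147]), 'moment': array([ 0.01755106,  0.03557102, -0.01206302]), 'grip_width': 0.33288727154912173}
```

View pics/c2.png

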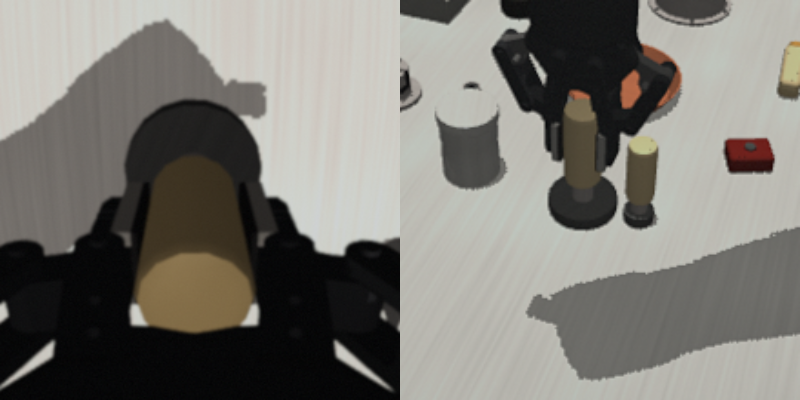

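The tamper is held upright, 3 N hangs on the wrist, and the foot sits 0.050 m below the TCP. Next I move near the pot for a close look.

carry_out(increments=[[0.05, 0.4, -0.1, 0, 0, 0, 1], [0.1, 0.8, -0.1, 0, 0, 0, 1], [0.1, 1, -0.1, 0, 0, 0, 1], [0.1, 1, -0.1, 0, 0, 0, 1], [0.1, 1, 0, 0, 0, 0, 1], [0.1, 1, 0, 0, 0, 0, 1], [0.1, 1, 0, 0, 0, 0, 1], [0.1, 1, 0, 0, 0, 0, 1]])

```text
clock: 4.92
ee_pos: [0.512, -0.0191, 0.2188]
tcp_rot: [0.0, 1.0, -0.0, -0.001]
wrist_force: [0.4, 0.3, -2.5]
grip_width: 0.332
```

carry_out(increments=[[0.05, 1, 0, 0, 0, 0, 1], [0, 0.8, 0, 0, 0, 0, 1], [0, 0.4, 0, 0, 0, 0, 1], [0, 0.1, 0, 0, 0, 0, 1], [0, 0, 0, 0, 0, 0, 1]])

```text
clock: 5.55
ee_pos: [0.5152, -0.1309, 0.2191]
tcp_rot: [-0.0, 1.0, 0.0, -0.0]
wrist_force: [0.1, 0.6, -3.8]
grip_width: 0.333
```

```bash
python3 - <<'E'
from h import *
s=manip.read_state();print(s['ee_pos'],s['wrist_force'],s['grip_width'])
W=manip.get_calibration('wrist');a=manip.grab_frame('wrist');b=manip.grab_frame('scene')
np.save('W3.npy',W,allow_pickle=True)
cv2.imwrite('pics/w3.png',a);cv2.imwrite('pics/sc3.png',b)
cv2.imwrite('pics/c3.png',np.hstack([cv2.resize(a[:280,140:420],(400,400)),cv2.resize(b[220:330,100:210],(400,400),interpolation=cv2.INTER_CUBIC)]))
E
```

```text
[ 0.51521568 -0.13092842  0.21909631] [ 0.13745897  0.64946775 -3.77172712] 0.3328300416438597
```

View pics/c3.png

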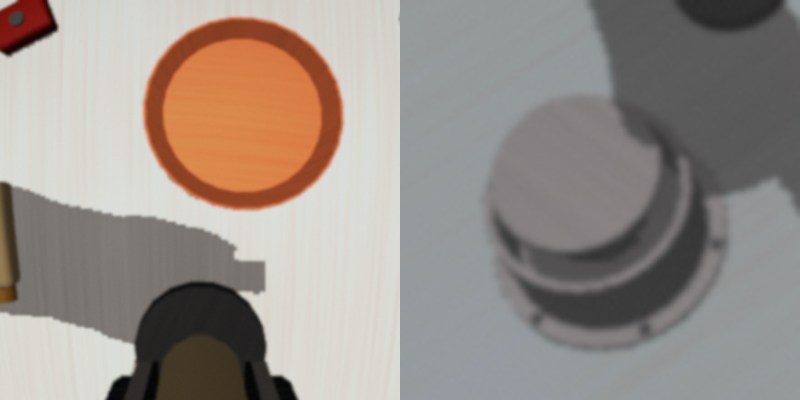

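The crop shows the dish rim centred at (243,113). The plate lies on the camera's blind side of the gripper, so I pass over the pot to see it from beyond.

carry_out(increments=[[0, 0.4, 0, 0, 0, 0, 1], [0, 0.8, 0, 0, 0, 0, 1], [0, 0.9, 0, 0, 0, 0, 1], [0, 0.9, 0, 0, 0, 0, 1], [0, 0.7, 0, 0, 0, 0, 1], [0, 0.3, 0, 0, 0, 0, 1], [0, 0, 0, 0, 0, 0, 1]])

```text
clock: 6.52
ee_pos: [0.5153, -0.332, 0.219]
tcp_rot: [-0.0, 1.0, -0.0, -0.0]
wrist_force: [0.7, 0.4, -2.6]
grip_width: 0.333
```

```bash
python3 - <<'E'
from h import *
s=manip.read_state();print(s['ee_pos'],s['wrist_force'],s['grip_width'])
W=manip.get_calibration('wrist');a=manip.grab_frame('wrist')
np.save('W4.npy',W,allow_pickle=True)
cv2.imwrite('pics/w4.png',a)
cv2.imwrite('pics/c4.png',cv2.resize(a[:280,100:460],(720,560),interpolation=cv2.INTER_CUBIC))
E
```

```text
[ 0.51534498 -0.3319748   0.21899189] [ 0.72206131  0.43724577 -2.59789117] 0.3333208895583334
```

View pics/c4.png

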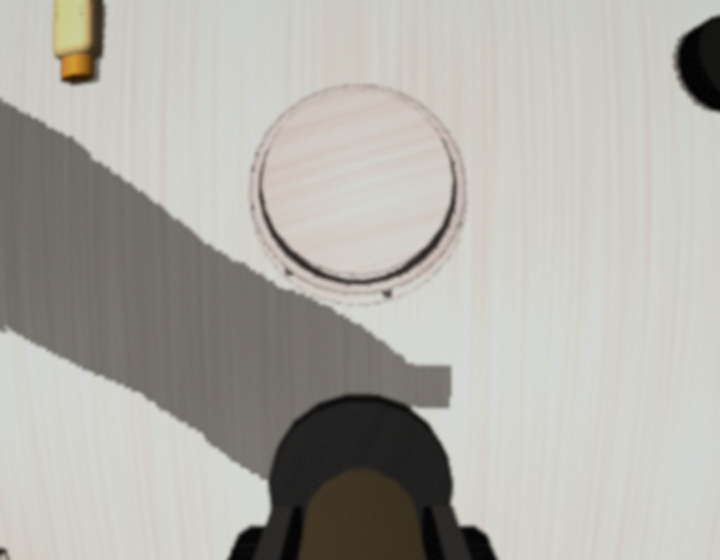

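The plate spans columns 262 to 455 and rows 85 to about 279. The flange spans columns 250 to 467 with its bottom at row 304. The foot spans columns 270 to 452 with its top at row 394.

```bash
python3 - <<'E'
from h import *
W=np.load('W4.npy',allow_pickle=True).item()
c=lambda u,v:(u/2+100,v/2)
def show(n,ps,z):
    P=np.array([at_z(W,*c(*p),z,True)[:2] for p in ps]);print(n,cv2.minEnclosingCircle(P.astype(np.float32)),P.round(4).tolist())
show('plate',[(262,182),(455,182),(358,85),(358,279)],.089)
show('flange',[(250,195),(467,195),(359,304)],.006)
from scipy.optimize import least_squares
for nm,ps,z,r in(('foot',[(270,480),(452,480),(361,394),(290,430),(432,430)],.181,.028),('plate',[(262,182),(455,182),(358,279),(358,85)],.089,.04)):
    P=np.array([at_z(W,*c(*p),z,True)[:2] for p in ps])
    s=least_squares(lambda q:np.hypot(*(P-q).T)-r,P.mean(0));print(nm,s.x,s.fun.round(4))
W=np.load('W3.npy',allow_pickle=True).item()
P=np.array([at_z(W,u*.7+140,v*.7,.02,True)[:2] for u,v in((145,113),(342,113),(243,17),(243,210))])
print('dish',P.round(4).tolist(),cv2.minEnclosingCircle(P.astype(np.float32)))
E
```

```text
plate ((0.512958288192749, -0.23365412652492523), 0.041537463665008545) [[0.4732, -0.2335], [0.5531, -0.2337], [0.513, -0.1922], [0.5129, -0.2751]]
flange ((0.5126103758811951, -0.23294506967067719), 0.05889157950878143) [[0.4539, -0.2308], [0.5714, -0.231], [0.5129, -0.2917]]
foot [ 0.51437875 -0.33315536] [-0.0009 -0.0009  0.0009 -0.0005 -0.0005]
plate [ 0.5131329  -0.23365424] [-0.0001 -0.      0.0014  0.0014]
dish [[0.4734, -0.012], [0.6188, -0.0081], [0.5448, 0.0635], [0.5448, -0.0841]] ((0.5450062155723572, -0.010308446362614632), 0.07392756640911102)
```

carry_out(increments=[[-0.03, -0.4, 0, 0, 0, 0, 1], [0, -0.7, 0.3, 0, 0, 0, 1], [0, -0.6, 0.4, 0, 0, 0, 1], [0, -0.29, 0.4, 0, 0, 0, 1], [0, 0, 0.3, 0, 0, 0, 1], [0, 0, 0.08, 0, 0, 0, 1], [0, 0, 0, 0, 0, 0, 1], [0, 0, 0, 0, 0, 0, 1]])

```text
clock: 7.58
ee_pos: [0.5145, -0.2327, 0.146]
tcp_rot: [0.0, 1.0, -0.0, 0.001]
wrist_force: [0.2, 0.4, -2.7]
grip_width: 0.333
```

Now down slowly: 10 mm to touch, then on toward bottoming.

carry_out(increments=[[0, 0, 0.06, 0, 0, 0, 1], [0, 0, 0.06, 0, 0, 0, 1], [0, 0, 0.08, 0, 0, 0, 1], [0, 0, 0.08, 0, 0, 0, 1], [0, 0, 0.08, 0, 0, 0, 1], [0, 0, 0.08, 0, 0, 0, 1], [0, 0, 0, 0, 0, 0, 1], [0, 0, 0, 0, 0, 0, 1]])

```text
clock: 8.57
ee_pos: [0.5142, -0.2323, 0.1238]
tcp_rot: [0.0, 1.0, -0.0, 0.0]
wrist_force: [-1.8, -0.4, 6.8]
grip_width: 0.329
```

```bash
python3 - <<'E'
from h import *
s=manip.read_state();print(s['ee_pos'],s['wrist_force'],s['moment'],s['tcp_rot'])
E
```

```text
[ 0.51419908 -0.23229355  0.12377287] [-1.7590474  -0.37278194  6.84386612] [-0.0087531   0.59274793 -0.04329676] [ 3.70718976e-04  9.99999891e-01 -4.86203643e-05  2.81264719e-04]
```

carry_out(increments=[[0, 0, 0.06, 0, 0, 0, 1], [0, 0, 0.06, 0, 0, 0, 1], [0, 0, 0.06, 0, 0, 0, 1], [0, 0, 0.02, 0, 0, 0, 1], [0, 0, 0, 0, 0, 0, 1], [0, 0, 0, 0, 0, 0, 1]])

```text
clock: 9.32
ee_pos: [0.5142, -0.2323, 0.1142]
tcp_rot: [0.0, 1.0, -0.0, 0.0]
wrist_force: [-3.4, -0.1, 8.9]
grip_width: 0.334
```

```bash
python3 - <<'E'
from h import *
s=manip.read_state();print(s['ee_pos'],s['wrist_force'],s['moment'],s['tcp_rot'])
a=manip.grab_frame('side');b=manip.grab_frame('scene')
cv2.imwrite('pics/c5.png',np.hstack([cv2.resize(a[60:220,270:430],(400,400),interpolation=cv2.INTER_CUBIC),cv2.resize(b[200:330,90:220],(400,400),interpolation=cv2.INTER_CUBIC)]))
E
```

```text
[ 0.51424536 -0.23232979  0.11415652] [-3.43953199 -0.0815719   8.87562637] [0.04697361 0.8814218  0.0337636 ] [ 4.52125187e-04  9.99999817e-01 -5.30882742e-05  3.97283877e-04]
```

View pics/c5.png

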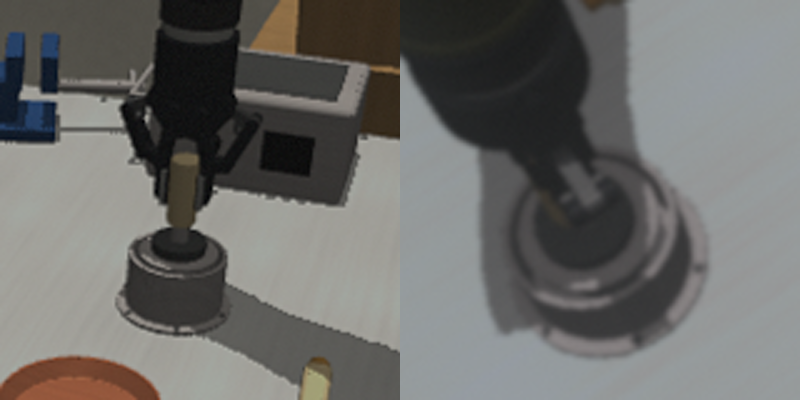

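The foot sits flat on the plate, which is nearly bottomed at this force. I press a little further onto the stop.

carry_out(increments=[[0, 0, 0.03, 0, 0, 0, 1], [0, 0, 0.03, 0, 0, 0, 1], [0, 0, 0, 0, 0, 0, 1]])

```text
clock: 9.8
ee_pos: [0.5145, -0.2326, 0.1137]
tcp_rot: [0.001, 1.0, -0.0, 0.001]
wrist_force: [-9.0, 1.3, 28.2]
grip_width: 0.334
```

```bash
python3 - <<'E'
from h import *
s=manip.read_state();print(s['ee_pos'],s['wrist_force'],s['moment'],s['tcp_rot'])
E
```

```text
[ 0.51448669 -0.23261035  0.11367859] [-9.03449544  1.29927648 28.24838238] [ 0.64772488  2.39914349 -0.01311086] [ 9.57490463e-04  9.99998935e-01 -9.33789536e-05  1.09725049e-03]
```

carry_out(increments=[[-0.02, 0, 0, 0, 0, 0, 1], [0, 0, 0, 0, 0, 0, 1], [0, 0, 0, 0, 0, 0, 1], [0, 0, 0, 0, 0, 0, 1], [0, 0, 0, 0, 0, 0, 1], [0, 0, 0, 0, 0, 0, 1], [0, 0, 0, 0, 0, 0, 1], [0, 0, 0, 0, 0, 0, 1]])

```text
clock: 10.8
ee_pos: [0.5143, -0.2326, 0.1137]
tcp_rot: [0.001, 1.0, -0.0, 0.002]
wrist_force: [-6.6, 1.4, 26.4]
grip_width: 0.334
```

```bash
python3 - <<'E'
from h import *
s=manip.read_state();print(s['ee_pos'],s['wrist_force'],s['moment'],s['tcp_rot'])
a=manip.grab_frame('side');b=manip.grab_frame('wrist')
cv2.imwrite('pics/c6.png',np.hstack([cv2.resize(a[120:200,310:390],(400,400),interpolation=cv2.INTER_CUBIC),cv2.resize(b[100:340,160:400],(400,400),interpolation=cv2.INTER_CUBIC)]))
E
```

```text
[ 0.51431715 -0.2326086   0.11370898] [-6.64451099  1.44456815 26.36345889] [0.63490382 1.7842206  0.00496896] [ 8.81532910e-04  9.99997850e-01 -5.86388164e-06  1.87683137e-03]
```

View pics/c6.png

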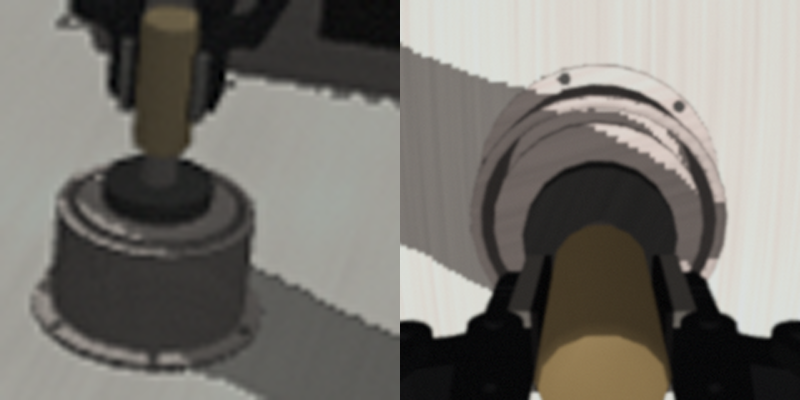

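The foot is centred and the plate is level, just above the rim, on the hard stop. I hold a bit longer and then raise slowly.

carry_out(increments=[[0, 0, 0, 0, 0, 0, 1], [0, 0, 0, 0, 0, 0, 1], [0, 0, 0, 0, 0, 0, 1], [0, 0, 0, 0, 0, 0, 1], [0, 0, -0.04, 0, 0, 0, 1], [0, 0, -0.08, 0, 0, 0, 1], [0, 0, -0.1, 0, 0, 0, 1], [0, 0, -0.1, 0, 0, 0, 1]])

```text
clock: 11.9
ee_pos: [0.5141, -0.2323, 0.1273]
tcp_rot: [0.0, 1.0, 0.0, 0.001]
wrist_force: [0.3, -0.0, 5.6]
grip_width: 0.335
```

carry_out(increments=[[0, 0, -0.1, 0, 0, 0, 1], [0, 0, -0.1, 0, 0, 0, 1], [0, 0, -0.1, 0, 0, 0, 1], [0, 0, -0.2, 0, 0, 0, 1], [0, 0, -0.4, 0, 0, 0, 1], [0, 0, -0.6, 0, 0, 0, 1], [0, 0, -0.2, 0, 0, 0, 1], [0, 0, 0, 0, 0, 0, 1]])

```text
clock: 12.9
ee_pos: [0.5131, -0.2321, 0.2114]
tcp_rot: [0.0, 1.0, 0.0, 0.0]
wrist_force: [-0.5, -1.1, -3.7]
grip_width: 0.33
```

```bash
python3 - <<'E'
from h import *
s=manip.read_state();print(s['ee_pos'],s['wrist_force'],s['moment'],s['tcp_rot'])
W=manip.get_calibration('wrist');np.save('W7.npy',W,allow_pickle=True)
a=manip.grab_frame('side');b=manip.grab_frame('wrist')
cv2.imwrite('pics/c7.png',np.hstack([cv2.resize(a[70:230,270:430],(400,400),interpolation=cv2.INTER_CUBIC),cv2.resize(b[100:340,160:400],(400,400),interpolation=cv2.INTER_CUBIC)]))
E
```

```text
[ 0.51307774 -0.23205313  0.21137321] [-0.54804786 -1.11119602 -3.66161485] [ 0.0451078   0.03113341 -0.00196504] [9.02398917e-05 9.99999982e-01 2.30500039e-05 1.64154481e-04]
```

View pics/c7.png

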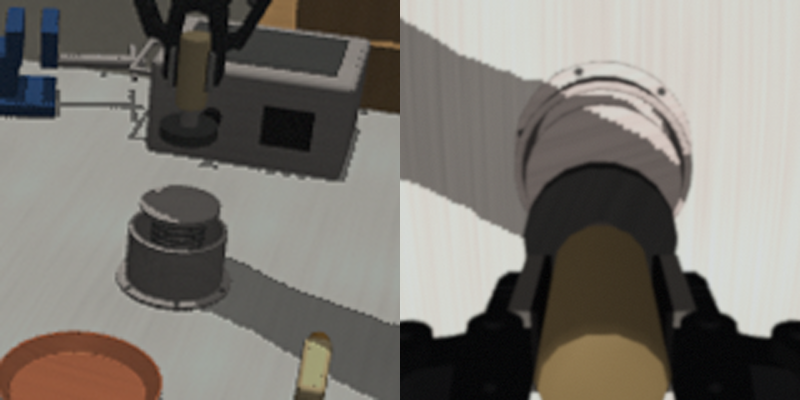

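The plate is fully up and level. I move over the dish at (0.5455, -0.010).

carry_out(increments=[[0.1, -0.4, 0, 0, 0, 0, 1], [0.15, -0.9, 0, 0, 0, 0, 1], [0.15, -1, 0, 0, 0, 0, 1], [0.15, -1, 0, 0, 0, 0, 1], [0.12, -0.8, 0.3, 0, 0, 0, 1], [0, -0.36, 0.6, 0, 0, 0, 1], [0, 0, 0.8, 0, 0, 0, 1], [0, 0, 0.7, 0, 0, 0, 1]])

```text
clock: 14.0
ee_pos: [0.5453, -0.0074, 0.0892]
tcp_rot: [-0.0, 1.0, 0.001, -0.001]
wrist_force: [0.8, 0.1, -2.7]
grip_width: 0.332
```

carry_out(increments=[[0, 0, 0.2, 0, 0, 0, 1], [0, 0, 0.1, 0, 0, 0, 1], [0, 0, 0, 0, 0, 0, 1], [0, 0, 0, 0, 0, 0, 1]])

```text
clock: 14.5
ee_pos: [0.5476, -0.0091, 0.0775]
tcp_rot: [0.0, 1.0, -0.0, 0.001]
wrist_force: [-0.5, 0.3, -2.2]
grip_width: 0.333
```

carry_out(increments=[[0, 0, 0.15, 0, 0, 0, 1], [0, 0, 0.15, 0, 0, 0, 1], [0, 0, 0.08, 0, 0, 0, 1], [0, 0, 0.04, 0, 0, 0, 1], [0, 0, 0.02, 0, 0, 0, 1], [0, 0, 0, 0, 0, 0, 1], [0, 0, 0, 0, 0, 0, 1]])

```text
clock: 15.38
ee_pos: [0.5467, -0.009, 0.0544]
tcp_rot: [-0.0, 1.0, -0.0, 0.0]
wrist_force: [0.1, -0.3, -2.4]
grip_width: 0.33
```

carry_out(increments=[[0, 0, 0.015, 0, 0, 0, 1], [0, 0, 0, 0, 0, 0, 1], [0, 0, 0, 0, 0, 0, 1]])

```text
clock: 15.75
ee_pos: [0.5467, -0.009, 0.0543]
tcp_rot: [0.0, 1.0, -0.0, 0.0]
wrist_force: [-3.3, 0.0, 5.2]
grip_width: 0.33
```

Contact with about 8 N. I release slowly.

carry_out(increments=[[0, 0, 0, 0, 0, 0, 0.25], [0, 0, 0, 0, 0, 0, 0.1], [0, 0, 0, 0, 0, 0, -0.2], [0, 0, 0, 0, 0, 0, -0.6], [0, 0, 0, 0, 0, 0, -1], [0, 0, 0, 0, 0, 0, -1], [0, 0, 0, 0, 0, 0, -1]], squeeze=20)

```text
clock: 16.62
ee_pos: [0.5465, -0.009, 0.0535]
tcp_rot: [-0.0, 1.0, 0.0, 0.0]
wrist_force: [-0.8, 0.3, 1.1]
grip_width: 0.999
```

carry_out(increments=[[0, 0, -0.2, 0, 0, 0, -1], [0, 0, -0.5, 0, 0, 0, -1], [0, 0, -0.8, 0, 0, 0, -1], [0, 0, -0.8, 0, 0, 0, -1], [0, 0, -0.7, 0, 0, 0, -1], [0, 0, -0.3, 0, 0, 0, -1], [0, 0, 0, 0, 0, 0, -1]])

```text
clock: 17.5
ee_pos: [0.5471, -0.009, 0.2194]
tcp_rot: [0.0, 1.0, -0.0, 0.001]
wrist_force: [-0.4, 0.1, -0.4]
grip_width: 0.999
```

```bash
python3 - <<'E'
from h import *
s=manip.read_state();print(s['ee_pos'],s['wrist_force'],s['grip_width'])
a=manip.grab_frame('side');b=manip.grab_frame('wrist')
cv2.imwrite('pics/c8.png',np.hstack([cv2.resize(a[100:300,200:400],(400,400),interpolation=cv2.INTER_CUBIC),cv2.resize(b[60:340,140:420],(400,400),interpolation=cv2.INTER_CUBIC)]))
E
```

```text
[ 0.54710035 -0.00899813  0.21935216] [-0.37160401  0.10456545 -0.4369849 ] 0.9994681856606458
```

View pics/c8.png

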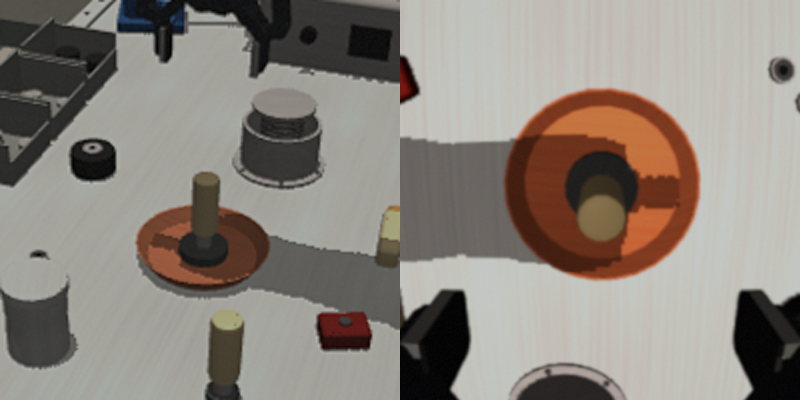

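The tamper stands upright in the middle of the dish, the plate is up, and the gripper is clear.

```bash
python3 -c "
from rig import manip
print(manip.sign_off())"
```

```text
the job is handed in; nothing more can be done
None
```

I dunked the bearings with the wide-foot tamper, stood it in the copper dish and handed the job in at about 17.6 s of the 53 s allowed.

- **Press:** I pressed the plate down onto its hard stop and held it there for about 1.6 s. The wrist read 26–28 N at the TCP height expected for a bottomed plate. The pictures showed the foot centred and the plate level.
- **Plate release:** A picture after the slow lift showed the plate fully up and level again.
- **Placing:** The last pictures show the tamper upright near the middle of the dish. The gripper is open and about 165 mm above the release height, with under 0.6 N on the wrist.

Two readings were not clean:

- **Sideways force:** While pressing, the wrist showed 7–9 N sideways along x and a moment of about 2 N m. I took this as the arm flexing and eased it with a 1 mm shift, which reduced it but did not clear it.
- **First position estimates:** The first by-eye readings from the scene and side cameras differed by about 10 mm. I used fitted outlines for the dish and close wrist-camera views for the tamper and plate instead.

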